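# Clamp a whetstone in its holder with the eccentric

## Robot

A 7-joint arm with a two-finger parallel gripper is mounted at the origin on a cart in front of the work surface, level with it; the furniture and walls round the work are solid. World frame = base frame: x ahead of the robot, y to its left, z up, the work surface at z = 0. Lengths are in m, angles in degrees, forces in N, time in s.
With the tool pointing down it reaches from about 0.425 to 0.8 m from the base axis. Payload 8.3 kg.
Tool frame: the origin (TCP) lies at the very end of the fingers, on their centre line; the grasp point (between the pads) lies 19 mm behind it (r.grip_depth is the distance from the TCP to the grasp point, in m); z points along the fingers, y is the line along which they close (so a half turn about z gives the same grasp; the last joint's range is limited). The gripper opens to 85 mm and grips with 20 to 120 N. Pads are 22 mm wide; open, the fingers measure 114 mm over their backs; the gripper's body (76 mm by 85 mm) begins 54 mm behind the grasp point. The pads swing forward as they close: fully open they stand 13 mm farther back than shut.
Start: joints at [-79.979, 21.967, 0.94, 78.501, -0.361, 79.538, -2.664], TCP at [0.147, 0.607, 0.231] pointing down, gripper open.
Joint ranges: [-169.22, 169.22], [-14.56, 117.87], [-87.37, 89.26], [10.42, 133.3], [-82.24, 262.24], [0.94, 117.77], [-172.7, 172.7]. Speed limits (degrees/s): [136.94, 136.94, 172.46, 172.46, 180, 180, 180].

## Interface

Orientations are given as a 3x3 rotation matrix whose columns are the frame's x, y, z axes.
In Python, from cell import readout, vision, close_job, r gives the robot as it stands. The module is installed in compiled form; this text tells all that it offers.
- The arm moves only by the shell command python3 -m crank 'ROWS'. ROWS is JSON, one flat list of numbers, 7 for each row, row after row: the shift along the tool's x, y, z in mm, then the turn, a rotation vector about the tool's x, y, z in rad, then the opening, from 0 (shut) to 1 (fully open). In form: [tx, ty, tz, wx, wy, wz, fingers, tx, ty, tz, wx, wy, wz, fingers, ...]. A call has exactly 5 rows; each row shifts and turns the commanded pose from where the row before left it, along the tool's axes as they then stand; what a row does not reach is not made up. A row lasts 1/10 s, in which the tool goes at most 50 mm and 8.59 degrees, less where a joint would pass 70% of its speed; a pose out of reach is approached as far as the arm can. A call with a gripper value outside its range is refused whole. The fingers move at their own pace and stop on an object; the grip force is fixed at half the most. Time passes only in rows, so rows that do not move let the fingers close, or fill a call up. It gives the time, the measured TCP pose, the force, the opening and the grip force at its end, in the units of the state.
- readout.read_state(): the state, without advancing time (a new reading comes with each control period).
- vision.get_image(name): name is "side" or "top" or "wrist"; returns (picture, depth): 400x640x3 uint8, blue, green, red; 400x640 float32, m along the optical axis (not along the pixel's ray), 0 where there is no reading.
- vision.camera_model(name): a dict with "fx", "fy", "cx", "cy" (pixels), "k1" (the pictures are not rectified: a ray, as slopes to the right and down, at radius r is drawn at 1 + k1 r^2 times it, then the intrinsics apply), "rvec" (rotation vector, rad) and "tvec" (3), from world to camera coordinates, as OpenCV has them. Camera axes: x right, y down, z forward; pixel columns grow to the right and rows downward; lengths in m; the calibration is good to about 2 mm. A picture is of the moment at which its call begins: read the wrist's pose just before it. camera_model takes no time and is no camera call; for the wrist camera it gives the pose at the moment of the call.
- close_job(): hands the job in; it is judged then, once.
The state is a dict: "clock": time; "joints": joint angles; "qvel": joint speeds; "tau": joint torques, N m; "tcp_pos": TCP position; "eef_rot": TCP orientation; "ft_force": force on the tool from outside, world axes, zero at the start; "moment": the same for the moment, N m; "gripper_width": finger opening in m; "finger_force": force on a finger pad.
Only numpy, scipy, OpenCV 4.12 (cv2) and the standard library are available. Lean on these libraries where they do the work, as an engineer would, in place of code of your own. Each camera call takes 0.05 s, during which the arm holds its last target. There are 200 camera calls.

## Task

Mount the whetstone for sharpening: lay it, dark side up, between the rails of its wooden holder and slide it home against the rubber-faced end stop, then turn the eccentric knob anticlockwise until its lobe bears firmly on the end of the stone, and let go with the stone clamped. Whetstones chip, so set it down gently and do not overtighten: a firm nip of about 10 to 20 N on the stone is right. Leave the other things on the worktop where they are.

Things in the scene. Friction and masses are not known exactly. Their poses are not given: they have to be found in the camera images.
- whetstone: loose whetstone, a block 130 (its x) x 48 (y) x 24 mm high, dark grey layer on a pale one, 0.36 kg, the same turned end for end; lies flat at the robot's right front. Origin: centre of its underside, z up. A tall pink bottle (0.38 m, nearer the robot), the blender (0.37 m, beyond) and a thin flag pole (0.42 m, to the right) stand near: come from above, carry it high (0.3 m).
- holder: whetstone holder, fixed: a light wooden board 247 x 84 mm, its top (the bed) 19 mm above the worktop. Origin: on the worktop under the board, on its centre line; x along the board from the end stop to the eccentric (about to the robot's left), z up. Between it and the robot stand a jar (0.12 m) and a small carton (0.09 m), the blender (0.37 m) to its right.
- end_stop: end stop: steel angle 50 mm wide, 18 mm high with an 8 mm black rubber buffer towards the stone, screwed to the board. Origin: on the bed, mid-face of the buffer; axes as the holder's. It sits anywhere from x = -78 to -72 mm of the holder, y = 0. A stone that is home has its origin 65 mm from it in x. The buffer yields 1 mm at 16 N, 4 mm at most.
- bed (a point): point on the bed's surface at x = -10, y = 0, z = 19 mm of the holder. Along the bed (holder x = -72 to 43 mm) run two wooden side rails, 6.6 mm above the bed; inner faces 52 mm apart at the bed (2 mm play each side of the stone), flaring to 56 mm at the top. Finger tips that hold the stone in the bed must stay 8 mm above the bed.
- knob: clamp knob: a wing grip over an eccentric steel disc, turning together with 0.22 N m of friction. Origin: on the axis at the bed's surface (x = 81.5, y = 0, z = 19 mm of the holder); its x points to the wing's long end. Its angle from the holder's x, anticlockwise from above, starts at 0 to 0.3 rad, ends at 2.9, and meets a home stone at 0.9 to 2.3 (regrasp on the way).
- knob_grip (a point): point on the knob's axis, 50 mm above the bed, in its wing: an upright black bar 12 mm thick (y of this point), from 13 mm behind the axis to 31 mm ahead of it (x of this point), 28 to 54 mm above the bed. Keep finger tips 28 to 45 mm above the bed (stone top at 24 mm). From first touch the squeeze grows 1.4 N per 0.01 rad, the turning moment by 0.03 N m per N.
- pivot (a point): point on the bed, on the knob's axis, axes as the holder's. The disc: radius 26 mm, 2 to 16 mm above the bed, centre 9 mm off the axis; with its lobe at angle a from the holder's x (about 0 at the start, leaving the stone 5 to 13 mm of play) it reaches 26 - 9 cos(a) mm towards the stone. The wing sits on splines in any notch: the lobe is up to 0.35 rad ahead of or behind it (not reported).
- dressing_stone: bystander: small pale block 60 x 32 x 24 mm lying on the worktop on the robot's side of the holder and blender; origin at the centre of its underside
- scissors: bystander: scissors with blue handles, 87 x 199 x 9 mm, lying to the left beyond the holder; origin at the centre of the underside
- balm_tin: bystander: round flat orange tin, diameter 56, 20 mm high, left of the holder and nearer the robot; origin at the centre of its underside

How it is judged (in metres and radians):
On the way:
1. the stone lies flat in the bed, within 2 mm of home against the end stop, before the eccentric bears on it (z of whetstone in the frame of holder between 0.016 and 0.022 m and y of whetstone in the frame of holder between -0.004 and 0.004 m and angle between the x axis of whetstone and the x axis of holder, either way round below 0.06 rad and angle between the z axis of whetstone and the z axis of holder, either way round below 0.05 rad and x of whetstone in the frame of end_stop between 0.0615 and 0.067 m and contact force between knob and whetstone below 1 N), for 0.2 s.
At the end, for the whole second after the job is handed in: the stone lies flat between the rails (within 3 mm in height, 4 mm sideways, 0.06 rad), home against the end stop's buffer (which is squeezed by no more than 3.5 mm), and the eccentric, let go, bears on its end with 7 to 28 N while the end stop holds against it with over 5 N; all at rest (z of whetstone in the frame of holder between 0.016 and 0.022 m and y of whetstone in the frame of holder between -0.004 and 0.004 m and angle between the x axis of whetstone and the x axis of holder, either way round below 0.06 rad and angle between the z axis of whetstone and the z axis of holder, either way round below 0.05 rad and x of whetstone in the frame of end_stop between 0.0615 and 0.067 m and contact force between knob and whetstone between 7 and 28 N and contact force between end_stop and whetstone above 5 N and linear speed of whetstone below 0.01 m/s); the robot touches nothing.
It fails at once if the eccentric squeezes the stone with over 28 N: its edge chips (contact force between knob and whetstone above 28 N).
It fails at once if the stone is banged or forced into the holder with over 60 N (contact force between whetstone and holder above 60 N).
It fails at once if a bystander (small dressing stone, scissors or orange tin) is moved by more than 20 mm (distance of any of dressing_stone, scissors, balm_tin from where it was at the start of the episode above 0.02 m).
It also fails if it takes over 72 s, if anything falls off the work surface, if the arm or the gripper's body presses on something with over 40 N, if the wrist force passes 120 N, or if a joint passes its speed limit or range.

## Working session

There is one attempt and no reset: what is moved stays moved. The work goes in short steps, Python scripts to look and compute and a shell command to move; the robot and the scene stay as the last step left them, time stands still between calls to the robot, and variables do not carry over. Pictures are saved under pics/ and viewed, at most 10 in all, crops included, and the job is handed in when it is done.

```bash
mkdir -p pics
cat > h.py <<'E'
import numpy as np, cv2
from cell import readout, vision, r
def snap(n,f):
    m=vision.camera_model(n); im,d=vision.get_image(n)
    cv2.imwrite(f'pics/{f}.png',im); np.savez(f'pics/{f}.npz',im=im,d=d,**{k:np.array(v) for k,v in m.items()})
def load(f): return np.load(f'pics/{f}.npz')
def pt(S,u,v,z=None):
    """world point of pixel: by depth, or on plane z"""
    K=np.array([[S['fx'],0,S['cx']],[0,S['fy'],S['cy']],[0,0,1.]])
    a=cv2.undistortPoints(np.array([[[u,v]]],float),K,np.array([float(S['k1']),0,0,0]))[0,0]
    R=cv2.Rodrigues(S['rvec'].astype(float).reshape(3,1))[0]; t=S['tvec'].reshape(3).astype(float)
    C=-R.T@t; ray=R.T@np.array([a[0],a[1],1])
    if z is None:
        p=S['d'][int(v)-1:int(v)+2,int(u)-1:int(u)+2]; s=np.median(p)
    else: s=(z-C[2])/ray[2]
    return np.round(C+s*ray,4)
E
python3 - <<'E'
from h import *
s=readout.read_state(); print(s)
for n in ('top','side'): snap(n,n+'0'); print(vision.camera_model(n))
E
```

```text
{'clock': 0.0, 'joints': array([-79.97803589,  22.0159977 ,   0.93855681,  78.56323098,
        -0.36234924,  79.53610422,  -2.66433205]), 'qvel': array([ 0.05340298, -0.00971015,  0.04718843,  0.041038  ,  0.00830279,
        0.11191211, -0.1167799 ]), 'tau': array([-5.93565619e-04, -6.27594066e+01,  8.43984727e-01, -3.71816254e+01,
        1.65629218e-02,  1.42439775e-02,  8.51660246e-06]), 'tcp_pos': array([0.14708003, 0.60692699, 0.23025559]), 'eef_rot': array([[-9.71866830e-01,  2.35530600e-01, -4.48079067e-04],
       [ 2.35531025e-01,  9.71864949e-01, -1.91248606e-03],
       [-1.49766492e-05, -1.96421829e-03, -9.99998071e-01]]), 'ft_force': array([-0.22928715, -1.30105547, -0.04759795]), 'moment': array([ 0.03664117, -0.02663023, -0.00846374]), 'finger_force': 0.0, 'gripper_width': 0.08544710567463536}
{'fx': 476.4524694647488, 'fy': 476.4524694647488, 'cx': 322.07827719770114, 'cy': 193.59213511303207, 'k1': -0.13369611605562784, 'rvec': array([ 2.15893415, -2.11877258,  0.20472929]), 'tvec': array([-0.01852851,  0.60441146,  1.29097098])}
{'fx': 438.0036376859877, 'fy': 438.0036376859877, 'cx': 327.641184405726, 'cy': 200.10096257143078, 'k1': 0.03281562562951362, 'rvec': array([ 1.99625534, -1.8615628 ,  0.49714013]), 'tvec': array([-0.02744213,  0.54944887,  0.75793429])}
```

View pics/top0.png

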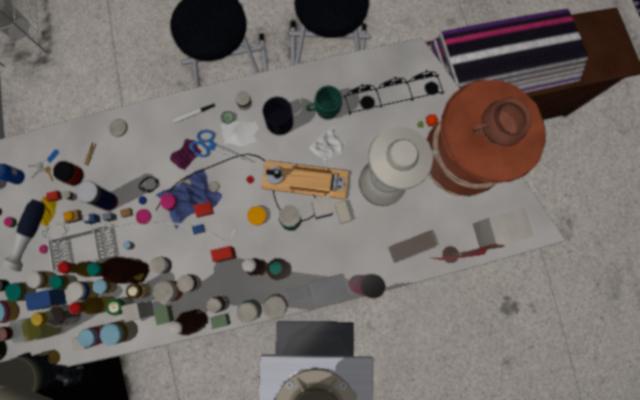

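View pics/side0.png

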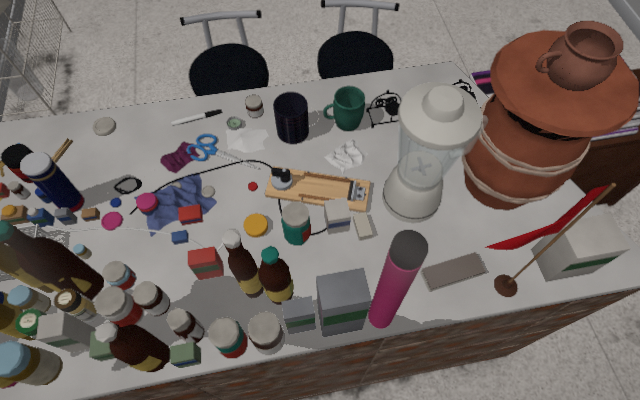

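The top view shows the holder at about (305,180), with the knob at its left end (275,174), and the stone at about (413,246). The side view shows the same layout. I'll enlarge both places next.

Run:
```python
from h import *
S=load('top0'); im=S['im']
a=cv2.resize(im[150:215,250:365],None,fx=6,fy=6,interpolation=cv2.INTER_CUBIC)[:, :690]
b=cv2.resize(im[222:270,375:490],None,fx=6,fy=6,interpolation=cv2.INTER_CUBIC)[:200+88,:690]
cv2.imwrite('pics/crop1.png',np.vstack([a[:300],b[:288]])) 
for n,u,v in [('stone',413,246),('bedmid',305,182),('wing',275,174),('tableA',350,250)]: print(n,pt(S,u,v))
print(pt(S,u,v,0), -cv2.Rodrigues(S['rvec'])[0].T@S['tvec'])
```

```text
stone [ 0.4631 -0.2698  0.0242]
bedmid [0.6437 0.0424 0.0188]
wing [0.656  0.1265 0.0635]
tableA [ 0.4506 -0.0915 -0.002 ]
[ 0.4505 -0.0913  0.    ] [0.37299902 0.01446196 1.37583617]
```

View pics/crop1.png

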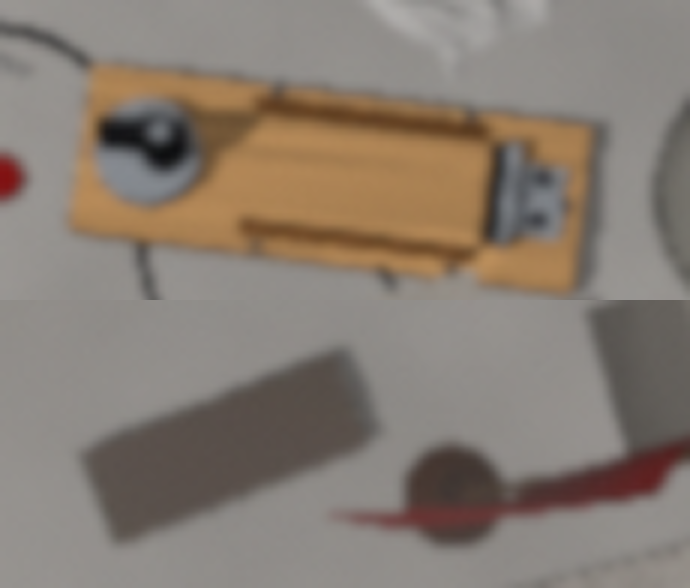

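The crop shows the stone with its dark side up and the knob wing pointing left, close to the holder's x. The buffer face is at crop x≈493.

Run:
```python
from h import *
S=load('top0')
f=lambda x,y:(250+(x+.5)/6-.5,150+(y+.5)/6-.5)
g=lambda x,y:(375+(x+.5)/6-.5,222+(y-300+.5)/6-.5)
st=np.array([pt(S,*g(*c),0.024) for c in [(82,455),(340,347),(378,432),(118,543)]])
print(st, st.mean(0)); 
for i in range(4): d=st[i]-st[(i+1)%4]; print(np.linalg.norm(d),np.degrees(np.arctan2(d[1],d[0])))
b=np.array([pt(S,*f(*c),0.019) for c in [(93,63),(607,123),(580,292),(68,230)]])
print(b,b.mean(0))
for i in range(4): d=b[i]-b[(i+1)%4]; print(np.linalg.norm(d),np.degrees(np.arctan2(d[1],d[0])))
print('rails',[pt(S,*f(*c),0.0256) for c in [(262,103),(488,133),(242,228),(478,257)]])
print('buf',[pt(S,*f(*c),0.037) for c in [(497,140),(490,240)]])
print('wing',[pt(S,*f(*c),0.073) for c in [(100,130),(185,150)]])
s=readout.read_state();print(s['clock'])
```

```text
[[ 0.4581 -0.1985  0.024 ]
 [ 0.5114 -0.3237  0.024 ]
 [ 0.4709 -0.3415  0.024 ]
 [ 0.4168 -0.2156  0.024 ]] [ 0.4643   -0.269825  0.024   ]
0.13607325233123513 113.06036879126269
0.04423900993467191 23.725785241752547
0.13703145624271823 -66.74650745302776
0.044700111856683315 -157.5083133157831
[[ 0.7067  0.1609  0.019 ]
 [ 0.682  -0.0903  0.019 ]
 [ 0.5983 -0.0778  0.019 ]
 [ 0.6236  0.1697  0.019 ]] [0.65265  0.040625 0.019   ]
0.25241143001060784 84.38427107744991
0.0846282458757122 -8.49394098313758
0.24878975059274447 -95.8366285248695
0.08356464563438291 173.95510567919825
rails [array([0.6868, 0.0775, 0.0256]), array([ 0.6743, -0.0322,  0.0256]), array([0.6251, 0.0854, 0.0256]), array([ 0.6132, -0.0282,  0.0256])]
buf [array([ 0.6684, -0.0361,  0.037 ]), array([ 0.6195, -0.0335,  0.037 ])]
wing [array([0.6613, 0.1505, 0.073 ]), array([0.6526, 0.1105, 0.073 ])]
0.1
```

```bash
cat >> h.py <<'E'
def cloud(S):
    K=np.array([[S['fx'],0,S['cx']],[0,S['fy'],S['cy']],[0,0,1.]])
    v,u=np.nonzero(S['d']>0); p=np.stack([u,v],1).astype(float)[:,None]
    a=cv2.undistortPoints(p,K,np.array([float(S['k1']),0,0,0]))[:,0]
    d=S['d'][v,u]; c=np.c_[a*d[:,None],d]
    R=cv2.Rodrigues(S['rvec'].astype(float))[0]
    return (c-S['tvec'].reshape(3))@R
def go(T,yaw):
    """shift in tool axes (mm) and turn about tool z (rad) to put TCP at T (m) with tool y at yaw deg, tool down"""
    s=readout.read_state(); R=s['eef_rot']; y=np.radians(yaw)
    Rt=np.array([[-np.sin(y),np.cos(y),0],[np.cos(y),np.sin(y),0],[0,0,-1]]).T
    Rt=np.c_[[-np.sin(y),np.cos(y),0],[np.cos(y),np.sin(y),0],[0,0,-1]]
    w=cv2.Rodrigues(R.T@Rt)[0].ravel()
    print('t',round(s['clock'],2),'tcp',np.round(s['tcp_pos'],4),'yaw',np.degrees(np.arctan2(R[1,1],R[0,1])).round(2),'shift mm',np.round(R.T@(np.array(T)-s['tcp_pos'])*1e3,1),'w',w.round(4),'F',np.round(s['ft_force'],1),'M',np.round(s['moment'],2),'grip',round(s['gripper_width']*1e3,1),round(s['finger_force'],1),'q',np.round(s['joints'],0))
E
python3 - <<'E'
from h import *
P=np.r_[cloud(load('top0')),cloud(load('side0'))]
xs=np.arange(0.1,0.85,.05); ys=np.arange(.75,-.5,-.05)
print('      '+' '.join(f'{x:4.2f}' for x in xs))
for y in ys:
    row=[]
    for x in xs:
        m=(abs(P[:,0]-x)<.025)&(abs(P[:,1]-y)<.025)
        row.append(f'{int(1000*P[m,2].max()) if m.any() else -1:4d}')
    print(f'{y:5.2f} '+' '.join(row))
for T,yw in [((.147,.607,.45),76),((.45,.25,.45),45),((.464,-.27,.45),23),((.6,.05,.3),-6)]: go(T,yw)
E
```

```text
0.10 0.15 0.20 0.25 0.30 0.35 0.40 0.45 0.50 0.55 0.60 0.65 0.70 0.75 0.80
 0.75   70   87  269  210  101  105   62   64   51   52   84   92   85    7    9
 0.70    8  293  141  214  111  108   52   64   59   51   46   86   83   16    7
 0.65    7  348  439    7  113  112   57   60   66  179  176    7    8    6   19
 0.60  403  509  523  233  235  299  299   11   54  175  175    9    8    8   18
 0.55  433  512  619  140  140  298  297   45   15   32   18   15    7    9    6
 0.50 -932  644  627  139  131  299  299    8   15   15   18   24    6    7    9
 0.45 -933  638    8  132  129  110   69    9   13   43   44   14   15   12   14
 0.40 -932    3    7   58  111  111   67    7   11   44   45   23   17   23    7
 0.35 -931 -936  168  235  140   98    8    8   27   37   30   19   13   16   15
 0.30 -929 -937  149  229  134    7   96   96   20   35   33   16   12   15   16
 0.25 -930 -930    4  101  132   10   96  100   26   10    9    7   12   15   20
 0.20 -837 -843   -1  126  125    7  274    7   26   26   10   17   11   10   12
 0.15    9    9 -932  126  125  179  280    8   23   
[... 1129 characters left out ...]
0.6] M [-0.02  0.03 -0.04] grip 85.1 0.0 q [-80.  22.   1.  79.  -0.  80.  -3.]
t 0.1 tcp [0.1471 0.607  0.2304] yaw 76.38 shift mm [-378.5 -276.  -219.1] w [-1.700e-03  5.000e-04  5.477e-01] F [ 0.5  0.4 -0.6] M [-0.02  0.03 -0.04] grip 85.1 0.0 q [-80.  22.   1.  79.  -0.  80.  -3.]
t 0.1 tcp [0.1471 0.607  0.2304] yaw 76.38 shift mm [-514.5 -778.1 -218.3] w [-1.600e-03  8.000e-04  9.316e-01] F [ 0.5  0.4 -0.6] M [-0.02  0.03 -0.04] grip 85.1 0.0 q [-80.  22.   1.  79.  -0.  80.  -3.]
t 0.1 tcp [0.1471 0.607  0.2304] yaw 76.38 shift mm [-571.3 -434.8  -68.9] w [-1.4000e-03  1.3000e-03  1.4378e+00] F [ 0.5  0.4 -0.6] M [-0.02  0.03 -0.04] grip 85.1 0.0 q [-80.  22.   1.  79.  -0.  80.  -3.]
```

```bash
python3 -m crank '[0,0,-40,0,0,0,1, 0,0,-45,0,0,0,1, 0,0,-45,0,0,0,1, 0,0,-45,0,0,0,1, 0,0,-45,0,0,0,1]'
python3 -m crank '[-46.4,-1.7,0,0,0,0.0744,1, -46.4,-1.7,0,0,0,0.0744,1, -46.4,-1.7,0,0,0,0.0744,1, -46.4,-1.7,0,0,0,0.0744,1, -46.4,-1.7,0,0,0,0.0744,1]' | tail -5
python3 -m crank '[-46.4,-1.7,0,0,0,0.0744,1, -46.4,-1.7,0,0,0,0.0744,1, -46.4,-1.7,0,0,0,0.0744,1, -46.4,-1.7,0,0,0,0.0744,1, -46.4,-1.7,0,0,0,0.0744,1]' |tail -5
python3 -c "
from h import *
go((.62,.045,.35),-6)"
```

```text
clock: 0.6
tcp_pos: [0.1471, 0.6069, 0.4529]
eef_rot: [[-0.972, 0.236, -0.0], [0.236, 0.972, -0.0], [0.0, -0.0, -1.0]]
ft_force: [0.7, 2.1, 1.4]
gripper_width: 0.0854
finger_force: 0.0
tcp_pos: [0.3592, 0.5117, 0.4503]
eef_rot: [[-0.818, 0.575, -0.001], [0.575, 0.818, -0.001], [-0.0, -0.002, -1.0]]
ft_force: [-0.3, -0.8, -0.5]
gripper_width: 0.0853
finger_force: 0.0
tcp_pos: [0.5205, 0.3463, 0.4503]
eef_rot: [[-0.553, 0.833, -0.001], [0.833, 0.553, -0.001], [-0.0, -0.002, -1.0]]
ft_force: [0.3, 0.0, -0.4]
gripper_width: 0.0852
finger_force: 0.0
t 1.6 tcp [0.5205 0.3463 0.4503] yaw 33.58 shift mm [-306.1  -83.6  100.5] w [-1.400e-03  6.000e-04  6.908e-01] F [ 0.3  0.  -0.4] M [0.03 0.04 0.03] grip 85.2 0.0 q [-46.  24.  17.  49.  -7. 108.   1.]
```

```bash
python3 -m crank '[-46.4,-1.7,0,0,0,0.0744,1, -46.4,-1.7,0,0,0,0.0744,1, -46.4,-1.7,0,0,0,0.0744,1, -46.4,-1.7,0,0,0,0.0744,1, -46.4,-1.7,0,0,0,0.0744,1]' | head -2
python3 -m crank '[-46.4,-1.7,0,0,0,0.0744,1, -46.4,-1.7,0,0,0,0.0744,1, 0,0,40,0,0,0.085,1, 0,0,40,0,0,0.085,1, 0,0,20,0,0,0,1]' |head -2
python3 -m crank '[0,0,0,0,0,0,1,0,0,0,0,0,0,1,0,0,0,0,0,0,1,0,0,0,0,0,0,1,0,0,0,0,0,0,1]' |head -2
python3 -c "
from h import *
go((.464,-.27,.45),23)
snap('wrist','w1'); S=load('w1'); cv2.imwrite('pics/w1b.png',S['im']); print(-cv2.Rodrigues(S['rvec'])[0].T@S['tvec'],S['fx'])"
```

```text
clock: 2.1
tcp_pos: [0.6105, 0.1338, 0.4504]
clock: 2.6
tcp_pos: [0.622, 0.0431, 0.347]
clock: 3.1
tcp_pos: [0.6237, 0.0435, 0.3524]
t 3.1 tcp [0.6237 0.0435 0.3524] yaw -5.83 shift mm [-328.1 -126.9  -97.9] w [ 1.700e-03  2.000e-04 -5.031e-01] F [ 0.1  0.2 -0.2] M [-0.    0.02 -0.02] grip 85.4 0.0 q [-26.  22.  28.  66. -10.  94.  -6.]
[0.63049242 0.10789716 0.49451307] 315.01943293171837
```

View pics/w1.png

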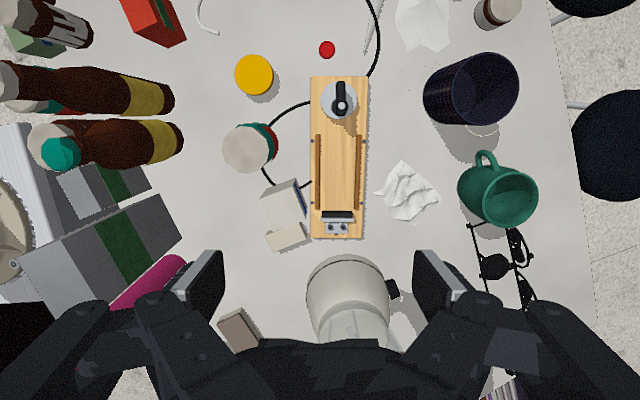

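The wrist view shows the board from (310,76) to (364,239), the knob at (340,100) with its wing pointing up towards (340,84), and the buffer face near row 211. Next is an enlarged crop.

Run:
```python
from h import *
im=load('w1')['im']
a=cv2.resize(im[70:160,300:380],None,fx=6,fy=6,interpolation=cv2.INTER_CUBIC)
b=cv2.resize(im[155:245,300:380],None,fx=6,fy=6,interpolation=cv2.INTER_CUBIC)[:,:320]
b=cv2.resize(im[155:245,300:353],None,fx=6,fy=6,interpolation=cv2.INTER_CUBIC)
b=cv2.resize(im[155:245,300:380],None,fx=6,fy=6,interpolation=cv2.INTER_CUBIC)[:,40:360]
cv2.imwrite('pics/crop2.png',np.hstack([a,b]))
```

```text
(no output)
```

View pics/crop2.png

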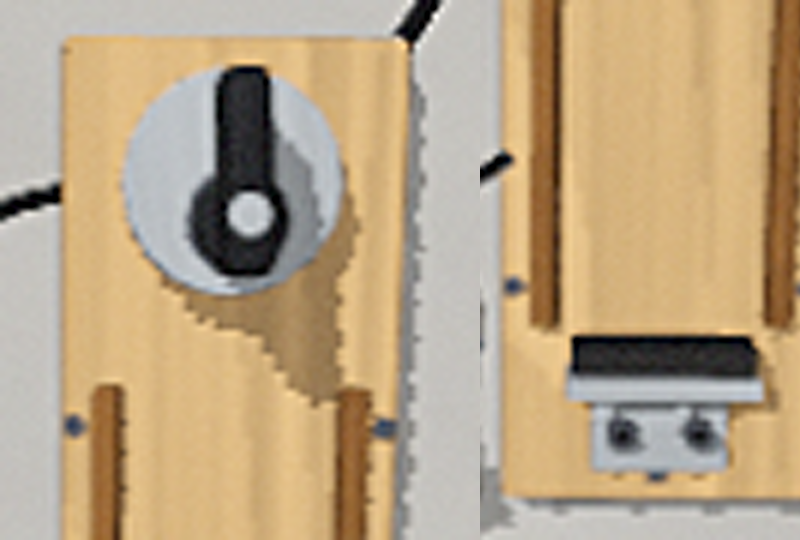

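Run:
```python
from h import *
S=load('w1')
L=lambda x,y:(300+(x+.5)/6-.5,70+(y+.5)/6-.5)
Q=lambda x,y:(300+(x-440+.5)/6-.5,155+(y+.5)/6-.5)
def P(n,c,z): print(n,[tuple(p) for p in c],[pt(S,*p,z) for p in c]); return [pt(S,*p,z) for p in c]
TL,TR,BL=P('board',[L(62,38),L(410,40),Q(502,495)],.019)
d=TL-BL; print('yaw',np.degrees(np.arctan2(d[1],d[0])),np.linalg.norm(d),np.linalg.norm(TL-TR))
A,B=P('stop edges (steel)',[Q(567,400),Q(763,400)],.037)
A1,B1=P('rail outer..inner L top/bot',[L(122,385),Q(560,325)],.0256)
A2,B2=P('rail R',[L(338,388),Q(765,325)],.0256)
for a,b in((A1,B1),(A2,B2)): d=a-b; print(np.degrees(np.arctan2(d[1],d[0])),np.linalg.norm(d))
print('centre',(A1+A2)/2,(B1+B2)/2)
P('wing',[L(245,66),L(250,213),L(245,275)],.073)
P('stone top',[(237,332)],.024)
for y in range(200,226): u,v=338,y; print(y,pt(S,u,v),S['im'][v,u].mean().round(),end=' ')
```

```text
board [(309.9166666666667, 75.91666666666667), (367.9166666666667, 76.25), (309.9166666666667, 237.08333333333331)] [array([0.6258, 0.1689, 0.019 ]), array([0.7078, 0.1602, 0.019 ]), array([ 0.5994, -0.0733,  0.019 ])]
yaw 83.77927167709345 0.2436345624085384 0.08246023283983615
stop edges (steel) [(320.75, 221.25), (353.4166666666667, 221.25)] [array([ 0.6198, -0.0425,  0.037 ]), array([ 0.6695, -0.0477,  0.037 ])]
rail outer..inner L top/bot [(319.9166666666667, 133.75), (319.5833333333333, 208.75)] [array([0.6317, 0.0873, 0.0256]), array([ 0.6198, -0.0258,  0.0256])]
rail R [(355.9166666666667, 134.25), (353.75, 208.75)] [array([0.684 , 0.0812, 0.0256]), array([ 0.6725, -0.0313,  0.0256])]
83.99363111985038 0.11372431578163046
84.16337147513046 0.11308625026942931
centre [0.65785 0.08425 0.0256 ] [ 0.64615 -0.02855  0.0256 ]
wing [(340.4166666666667, 80.58333333333333), (341.25, 105.08333333333334), (340.4166666666667, 115.41666666666666)] [array([0.6641, 0.1525, 0.073 ]), array([0.6625, 0.1226, 0.073 ]), array([0.6604, 0.1099, 0.073 ])]
stone top [(237, 332)] [array([ 0.4526, -0.
[... 244 characters left out ...]
8 -0.0263  0.0188] 174.0 207 [ 0.6487 -0.0279  0.0187] 173.0 208 [ 0.6486 -0.0297  0.0182] 177.0 209 [ 0.6484 -0.0314  0.0181] 175.0 210 [ 0.6482 -0.0328  0.0189] 142.0 211 [ 0.6479 -0.0324  0.0255] 15.0 212 [ 0.6476 -0.0329  0.0292] 23.0 213 [ 0.6472 -0.0326  0.0353] 44.0 214 [ 0.6471 -0.0341  0.0358] 45.0 215 [ 0.6469 -0.0355  0.0363] 49.0 216 [ 0.6468 -0.037   0.0365] 29.0 217 [ 0.6467 -0.0388  0.0359] 71.0 218 [ 0.6465 -0.0403  0.0361] 159.0 219 [ 0.6464 -0.0421  0.0356] 199.0 220 [ 0.6462 -0.0433  0.0369] 189.0 221 [ 0.6461 -0.0452  0.036 ] 179.0 222 [ 0.6464 -0.0511  0.0231] 87.0 223 [ 0.6463 -0.0529  0.0228] 147.0 224 [ 0.6461 -0.0547  0.0224] 195.0 225 [ 0.646  -0.0563  0.0224] 188.0
```

```bash
python3 -m crank '[0,0,-49,0,0,0,1, 0,0,-49,0,0,0,1, -41,-15.9,0,0,0,0,1, -41,-15.9,0,0,0,0,1, -41,-15.9,0,0,0,0,1]' | head -2
python3 -m crank '[-41,-15.9,0,0,0,0,1, -41,-15.9,0,0,0,0,1, -41,-15.9,0,0,0,0,1, -41,-15.9,0,0,0,0,1, -41,-15.9,0,0,0,0,1]' |head -2
python3 -m crank '[0,0,0,0,0,-0.126,1,0,0,37,0,0,-0.126,1,0,0,37,0,0,-0.126,1,0,0,37,0,0,-0.126,1,0,0,37,0,0,0,1]' |head -2
python3 -m crank '[0,0,0,0,0,0,1,0,0,0,0,0,0,1,0,0,0,0,0,0,1,0,0,0,0,0,0,1,0,0,0,0,0,0,1]' |head -2
python3 -c "
from h import *
go((.464,-.27,.30),23)
snap('wrist','w2')"
```

```text
clock: 3.65
tcp_pos: [0.5629, -0.0753, 0.4499]
clock: 4.15
tcp_pos: [0.4623, -0.2713, 0.4499]
clock: 4.65
tcp_pos: [0.4633, -0.2698, 0.3004]
clock: 5.15
tcp_pos: [0.464, -0.2702, 0.3028]
t 5.15 tcp [ 0.464  -0.2702  0.3028] yaw 23.04 shift mm [0.2 0.1 2.8] w [0.0016 0.0018 0.0007] F [-1.5  0.4  0.4] M [ 0.03 -0.   -0.02] grip 85.5 0.0 q [-2. 10. 34. 87. -6. 85. 55.]
```

View pics/w2.png

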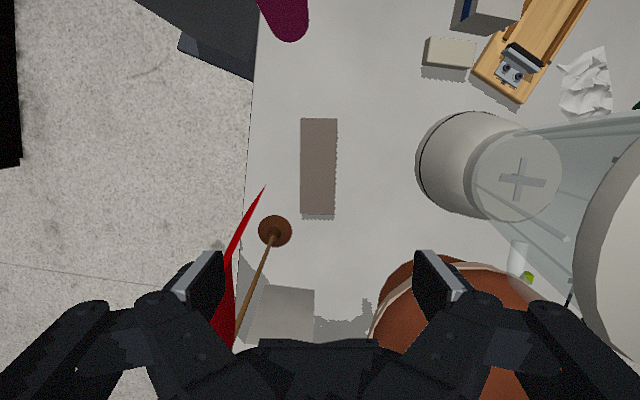

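The stone's top spans (300,118) to (336,215), square to the gripper. The pole base is at (275,230).

Run:
```python
from h import *
S=load('w2')
c=np.array([pt(S,*p,.024) for p in [(300,118),(336,118),(335.5,213.5),(301,214)]]); print(c,c.mean(0))
for i in range(4): d=c[i]-c[(i+1)%4]; print(np.linalg.norm(d).round(4),np.degrees(np.arctan2(d[1],d[0])))
print('pole base',pt(S,275,230,.01),'depth',pt(S,318,166), 'polepts',[pt(S,u,v) for u,v in((272,236),(261,270),(247,315))])
m=c.mean(0); go((m[0],m[1],.006),23)
```

```text
[[ 0.4173 -0.2186  0.024 ]
 [ 0.4601 -0.2004  0.024 ]
 [ 0.5116 -0.3188  0.024 ]
 [ 0.4676 -0.3382  0.024 ]] [ 0.46415 -0.269    0.024  ]
0.0465 -156.9631701506161
0.1291 113.50741253208481
0.0481 23.79311849807582
0.1297 -67.18990846374216
pole base [ 0.4427 -0.3801  0.01  ] depth [ 0.4632 -0.2671  0.0235] polepts [array([ 0.4418, -0.3814,  0.0321]), array([ 0.4439, -0.3784,  0.1385]), array([ 0.4531, -0.5402, -0.0007])]
t 5.2 tcp [ 0.4638 -0.2701  0.3024] yaw 23.04 shift mm [  1.3   0.4 296.4] w [0.0012 0.0013 0.0007] F [-0.4 -0.6  0.2] M [-0.01 -0.01 -0.02] grip 85.3 0.0 q [-2. 10. 34. 87. -6. 85. 55.]
```

```bash
python3 -m crank '[1,0.4,48,0,0,0,1, 0,0,48,0,0,0,1, 0,0,48,0,0,0,1, 0,0,48,0,0,0,1, 0,0,40,0,0,0,1]' | head -2
python3 -m crank '[0,0,30,0,0,0,1, 0,0,20,0,0,0,1, 0,0,13,0,0,0,1, 0,0,0,0,0,0,1, 0,0,0,0,0,0,1]'
python3 -c "
from h import *
go((.464,-.269,.007),23.3)"
```

```text
clock: 5.7
tcp_pos: [0.463, -0.2684, 0.0674]
clock: 6.2
tcp_pos: [0.464, -0.2692, 0.0072]
eef_rot: [[-0.391, 0.92, 0.001], [0.92, 0.391, -0.001], [-0.001, 0.001, -1.0]]
ft_force: [0.7, -0.5, 0.5]
gripper_width: 0.0854
finger_force: 0.0
t 6.2 tcp [ 0.464  -0.2692  0.0072] yaw 23.05 shift mm [0.1 0.1 0.2] w [ 0.0006  0.0009 -0.0044] F [ 0.7 -0.5  0.5] M [0.08 0.05 0.01] grip 85.4 0.0 q [  3.  26.  29. 108. -16.  50.  63.]
```

```bash
python3 -m crank '[0,0,0,0,0,0,0,0,0,0,0,0,0,0,0,0,0,0,0,0,0,0,0,0,0,0,0,0,0,0,0,0,0,0,0]'
python3 -m crank '[0,0,0,0,0,0,0,0,0,0,0,0,0,0,0,0,0,0,0,0,0,0,0,0,0,0,0,0,0,0,0,0,0,0,0]'; python3 -c "
from h import *
go((.464,-.269,.007),23.3)"
```

```text
clock: 6.7
tcp_pos: [0.4641, -0.2691, 0.0076]
eef_rot: [[-0.391, 0.92, 0.002], [0.92, 0.391, -0.0], [-0.001, 0.002, -1.0]]
ft_force: [-1.8, 0.6, 7.9]
gripper_width: 0.0468
finger_force: 61.8
clock: 7.2
tcp_pos: [0.4641, -0.2691, 0.0076]
eef_rot: [[-0.391, 0.92, 0.002], [0.92, 0.391, -0.0], [-0.001, 0.002, -1.0]]
ft_force: [-2.7, 1.9, 8.4]
gripper_width: 0.0463
finger_force: 61.8
t 7.2 tcp [ 0.4641 -0.2691  0.0076] yaw 23.04 shift mm [ 0.1 -0.1  0.6] w [ 0.0016  0.0011 -0.0046] F [-2.7  1.9  8.4] M [ 0.24  0.48 -0.1 ] grip 46.3 61.8 q [  3.  26.  29. 108. -16.  50.  63.]
```

```bash
python3 -m crank '[0,0,-20,0,0,0,0, 0,0,-40,0,0,0,0, 0,0,-45,0,0,0,0, 0,0,-45,0,0,0,0, 0,0,-48,0,0,0,0]' | head -2
python3 -m crank '[0,0,-48,0,0,0,0, 0,0,-48,0,0,0,0, 0,0,-48,0,0,0,0, 0,0,-48,0,0,0,0, 0,0,-48,0,0,0,0]'
python3 -c "
from h import *
go((.653,.0373,.45),-5.94)"
```

```text
clock: 7.7
tcp_pos: [0.4625, -0.2683, 0.2057]
clock: 8.2
tcp_pos: [0.4625, -0.2684, 0.4464]
eef_rot: [[-0.391, 0.92, 0.0], [0.92, 0.391, 0.0], [0.0, 0.0, -1.0]]
ft_force: [1.6, -1.4, -2.9]
gripper_width: 0.0467
finger_force: 63.5
t 8.2 tcp [ 0.4625 -0.2684  0.4464] yaw 23.04 shift mm [206.8 294.9  -3.4] w [ 4.000e-04 -3.000e-04  5.058e-01] F [ 1.6 -1.4 -2.9] M [-0.14 -0.06  0.01] grip 46.7 63.5 q [ -1.  12.  36.  67.  -7. 103.  55.]
```

```bash
python3 -m crank '[12,17,0,0,0,0,0, 20,28,0,0,0,0,0, 24,34,0,0,0,0,0, 25,36,0,0,0,0,0, 25,36,0,0,0,0,0]' | head -2
python3 -m crank '[25,36,0,0,0,0,0, 25,36,0,0,0,0,0, 24,34,0,0,0,0,0, 17,24,0,0,0,0,0, 10,14,0,0,0,0,0]'|head -2
python3 -m crank '[0,0,0,0,0,0.126,0, 0,0,30,0,0,0.126,0, 0,0,40,0,0,0.126,0, 0,0,40,0,0,0.126,0, 0,0,40,0,0,0,0]'|head -2
python3 -m crank '[0,0,48,0,0,0,0, 0,0,48,0,0,0,0, 0,0,40,0,0,0,0, 0,0,30,0,0,0,0, 0,0,15,0,0,0,0]'
python3 -c "
from h import *
go((.653,.0373,.027),-5.94)"
```

```text
clock: 8.7
tcp_pos: [0.5611, -0.1106, 0.4443]
clock: 9.2
tcp_pos: [0.6546, 0.0407, 0.4426]
clock: 9.7
tcp_pos: [0.6531, 0.0373, 0.2925]
clock: 10.2
tcp_pos: [0.6515, 0.0375, 0.1095]
eef_rot: [[0.101, 0.995, -0.006], [0.995, -0.101, -0.001], [-0.001, -0.006, -1.0]]
ft_force: [-0.5, 0.3, -2.7]
gripper_width: 0.0465
finger_force: 63.4
t 10.2 tcp [0.6515 0.0375 0.1095] yaw -5.82 shift mm [ 0.1  2.  82.5] w [-0.0056  0.0011  0.0021] F [-0.5  0.3 -2.7] M [-0.04  0.05 -0.01] grip 46.5 63.4 q [-26.  32.  29.  84. -16.  68.  -1.]
```

```bash
python3 -m crank '[0,0,20,0,0,0,0, 0,0,15,0,0,0,0, 0,0,10,0,0,0,0, 0,0,0,0,0,0,0, 0,0,0,0,0,0,0]'|head -2
python3 -c "
from h import *
go((.653,.0373,.027),-5.94)
snap('wrist','w3')
im=load('w3')['im']; cv2.imwrite('pics/crop3.png',cv2.resize(im[40:340,220:460],None,fx=2,fy=2,interpolation=cv2.INTER_CUBIC))"
```

```text
clock: 10.7
tcp_pos: [0.6543, 0.0372, 0.0691]
t 10.7 tcp [0.6543 0.0372 0.0691] yaw -5.83 shift mm [-0.1 -1.3 42.1] w [ 0.0008 -0.0001  0.0019] F [-0.5  0.1 -2.9] M [-0.   -0.02  0.  ] grip 46.5 63.5 q [-25.  35.  28.  86. -17.  64.   0.]
```

View pics/crop3.png

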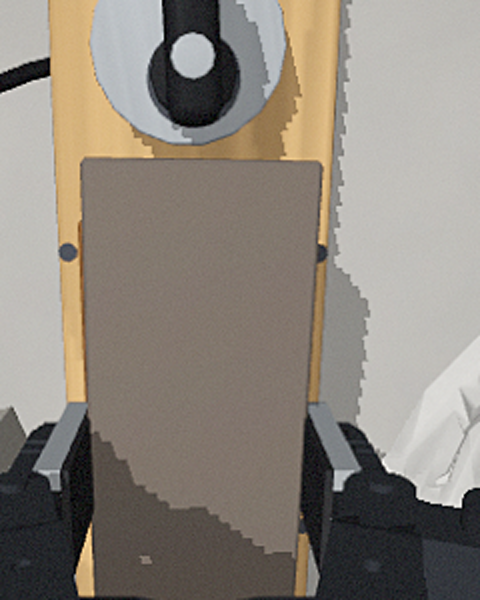

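Just above the bed, the stone's near end runs from (261,119) to (381,121) in the full picture and the knob centre is at (316,67).

Run:
```python
from h import *
S=load('w3'); f=lambda x,y:(220+(x+.5)/2-.5,40+(y+.5)/2-.5)
u=np.array([.1035,.9946,0]); v=np.array([-.9946,.1035,0]); O=np.array([.6535,.0423,0])
def H(n,x,y,z=None):
    p=pt(S,*f(x,y),z); print(n,p,'holder x,y',((p-O)@u).round(4),((p-O)@v).round(4))
H('stone L',82,158,.0855);H('stone R',322,162,.0855);H('depth stone',200,250)
H('side L',92,420,.0855);H('side R',305,420,.0855)
H('screwL',68,252,.019);H('screwR',321,252,.019)
H('boardL',52,110,.019);H('boardR',336,110,.019);H('boardL',60,210,.019);H('boardR',331,210,.019)
H('knob',193,55,.075)
```

```text
stone L [0.6392 0.1041 0.0855] holder x,y 0.06 0.0206
stone R [0.6854 0.0986 0.0855] holder x,y 0.0593 -0.0259
depth stone [0.6602 0.0839 0.085 ] holder x,y 0.0421 -0.0024
side L [0.6333 0.0498 0.0855] holder x,y 0.0054 0.0209
side R [0.679  0.0451 0.0855] holder x,y 0.0054 -0.0251
screwL [0.6193 0.0782 0.019 ] holder x,y 0.0322 0.0377
screwR [0.6965 0.0702 0.019 ] holder x,y 0.0322 -0.0399
boardL [0.6208 0.1199 0.019 ] holder x,y 0.0738 0.0406
boardR [0.7032 0.1114 0.019 ] holder x,y 0.0739 -0.0423
boardL [0.6188 0.0911 0.019 ] holder x,y 0.0449 0.0396
boardR [0.7002 0.0827 0.019 ] holder x,y 0.045 -0.0423
knob [0.6627 0.1221 0.075 ] holder x,y 0.0803 -0.0009
```

```bash
python3 -m crank '[0,-1.3,12,0,0,0,0, 0,0,12,0,0,0,0, 0,0,7,0,0,0,0, 0,0,4,0,0,0,0, 0,0,2,0,0,0,0]'
python3 -m crank '[0,0,0.5,0,0,0,0, 0,0,0.5,0,0,0,0, 0,0,0.5,0,0,0,0, 0,0,0.5,0,0,0,0, 0,0,0,0,0,0,0]'; python3 -c "
from h import *
go((.653,.0373,.027),-5.94)"
```

```text
clock: 11.25
tcp_pos: [0.6521, 0.0373, 0.0304]
eef_rot: [[0.102, 0.995, -0.001], [0.995, -0.102, -0.0], [-0.0, -0.001, -1.0]]
ft_force: [0.1, -0.6, -2.7]
gripper_width: 0.0463
finger_force: 63.5
clock: 11.75
tcp_pos: [0.6525, 0.0374, 0.0294]
eef_rot: [[0.102, 0.995, 0.0], [0.995, -0.102, 0.0], [0.0, 0.0, -1.0]]
ft_force: [0.5, -0.1, -2.7]
gripper_width: 0.0464
finger_force: 63.5
t 11.75 tcp [0.6525 0.0374 0.0294] yaw -5.83 shift mm [-0.1  0.5  2.4] w [ 0.0001 -0.      0.002 ] F [ 0.5 -0.1 -2.7] M [-0.  -0.   0.1] grip 46.4 63.5 q [-25.  37.  27.  88. -18.  60.   1.]
```

```bash
python3 -m crank '[0,0,0.5,0,0,0,0, 0,0,0.5,0,0,0,0, 0,0,0.5,0,0,0,0, 0,0,0.3,0,0,0,0, 0,0,0,0,0,0,0]'
python3 -m crank '[0,0,0.4,0,0,0,0, 0,0,0.4,0,0,0,0, 0,0,0,0,0,0,0, 0,0,0,0,0,0,0, 0,0,0,0,0,0,0]'
```

```text
clock: 12.25
tcp_pos: [0.6524, 0.0374, 0.0274]
eef_rot: [[0.102, 0.995, -0.0], [0.995, -0.102, -0.0], [-0.0, -0.0, -1.0]]
ft_force: [1.1, -0.3, -3.1]
gripper_width: 0.0467
finger_force: 63.5
clock: 12.75
tcp_pos: [0.6525, 0.0374, 0.0268]
eef_rot: [[0.102, 0.995, 0.0], [0.995, -0.102, 0.0], [0.0, 0.0, -1.0]]
ft_force: [-0.5, -0.1, -1.4]
gripper_width: 0.0464
finger_force: 63.6
```

```bash
python3 -m crank '[0,0,0.3,0,0,0,0, 0,0,0,0,0,0,0, -1,0,0,0,0,0,0, -1,0,0,0,0,0,0, 0,0,0,0,0,0,0]'|sed -n '1,4p'
python3 -m crank '[-0.7,0,0,0,0,0,0, -0.7,0,0,0,0,0,0, 0,0,0,0,0,0,0, 0,0,0,0,0,0,0, 0,0,0,0,0,0,0]'|sed -n '1,4p'
```

```text
clock: 13.25
tcp_pos: [0.6528, 0.0361, 0.0267]
eef_rot: [[0.101, 0.995, 0.001], [0.995, -0.101, 0.001], [0.001, 0.001, -1.0]]
ft_force: [-0.3, 3.4, 2.0]
clock: 13.75
tcp_pos: [0.6526, 0.0342, 0.0267]
eef_rot: [[0.101, 0.995, 0.001], [0.995, -0.101, 0.0], [0.0, 0.001, -1.0]]
ft_force: [1.9, 5.0, 4.4]
```

```bash
python3 -m crank '[-0.5,0,0,0,0,0,0, -0.5,0,0,0,0,0,0, 0,0,0,0,0,0,0, 0,0,0,0,0,0,0, 0,0,0,0,0,0,0]'|sed -n '1,4p'
python3 -m crank '[-0.5,0,0,0,0,0,0, -0.5,0,0,0,0,0,0, 0,0,0,0,0,0,0, 0,0,0,0,0,0,0, 0,0,0,0,0,0,0]'|sed -n '1,4p'
```

```text
clock: 14.25
tcp_pos: [0.6524, 0.0333, 0.0267]
eef_rot: [[0.101, 0.995, 0.001], [0.995, -0.101, 0.0], [0.0, 0.001, -1.0]]
ft_force: [1.2, 4.5, 5.4]
clock: 14.75
tcp_pos: [0.6523, 0.0327, 0.0267]
eef_rot: [[0.101, 0.995, 0.001], [0.995, -0.101, 0.001], [0.001, 0.001, -1.0]]
ft_force: [0.1, 5.8, 4.4]
```

```bash
python3 -m crank '[-0.5,0,0,0,0,0,0, -0.5,0,0,0,0,0,0, 0,0,0,0,0,0,0, 0,0,0,0,0,0,0, 0,0,0,0,0,0,0]'|sed -n '1,4p'
python3 -m crank '[-0.5,0,0,0,0,0,0, 0,0,0,0,0,0,0, 0,0,0,0,0,0,0, 0,0,0,0,0,0,0, 0,0,0,0,0,0,0]'|sed -n '1,4p'
```

```text
clock: 15.25
tcp_pos: [0.6522, 0.0326, 0.0267]
eef_rot: [[0.1, 0.995, 0.001], [0.995, -0.1, 0.002], [0.002, 0.001, -1.0]]
ft_force: [1.7, 7.7, 4.1]
clock: 15.75
tcp_pos: [0.6522, 0.0325, 0.0267]
eef_rot: [[0.1, 0.995, 0.001], [0.995, -0.1, 0.002], [0.002, 0.001, -1.0]]
ft_force: [2.0, 8.0, 5.0]
```

```bash
python3 -m crank '[-0.5,0,0,0,0,0,0, -0.5,0,0,0,0,0,0, 0,0,0,0,0,0,0, 0,0,0,0,0,0,0, 0,0,0,0,0,0,0]'|sed -n '1,4p'
python3 -m crank '[0,0,0,0,0,0,0.8, 0,0,0,0,0,0,0.8, 0,0,0,0,0,0,0.8, 0,0,0,0,0,0,0.8, 0,0,-10,0,0,0,0.8]'
python3 -m crank '[0,0,-30,0,0,0,0.8, 0,0,-40,0,0,0,0.8, 0,0,-20,0,0,0,0.8, 0,0,0,0,0,0,0.8, 0,0,0,0,0,0,0.8]'|head -2
python3 -c "
from h import *
go((.6619,.1234,.11),-5.94)
snap('wrist','w4')"
```

```text
clock: 16.25
tcp_pos: [0.6522, 0.0323, 0.0267]
eef_rot: [[0.099, 0.995, 0.001], [0.995, -0.099, 0.003], [0.003, 0.001, -1.0]]
ft_force: [1.8, 10.6, 5.6]
clock: 16.75
tcp_pos: [0.6504, 0.0289, 0.035]
eef_rot: [[0.102, 0.995, -0.003], [0.995, -0.102, -0.001], [-0.001, -0.003, -1.0]]
ft_force: [0.6, -0.2, -0.9]
gripper_width: 0.0686
finger_force: 0.0
clock: 17.25
tcp_pos: [0.6519, 0.0293, 0.1272]
t 17.25 tcp [0.6519 0.0293 0.1272] yaw -5.84 shift mm [94.6  0.4 17.2] w [ 0.0011 -0.0003  0.0017] F [-0.3 -0.9 -0.9] M [-0.03  0.01  0.01] grip 68.5 0.0 q [-26.  31.  29.  83. -16.  70.  -0.]
```

View pics/w4.png

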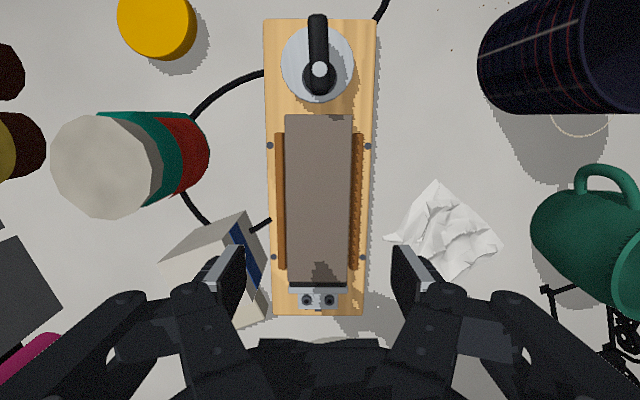

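The stone lies between the rails, with its lower edge against the buffer at row ~284. The knob pivot is at (319,69) and the wing tip at (318,15).

Run:
```python
from h import *
S=load('w4')
u=np.array([.1035,.9946,0]); v=np.array([-.9946,.1035,0]); O=np.array([.6535,.0423,0])
def H(n,x,y,z=None):
    p=pt(S,x,y,z); print(n,p,'holder x,y',((p-O)@u).round(4),((p-O)@v).round(4))
for n,x,y in [('s',300,130),('s',340,130),('s',300,270),('s',340,270),('bed',318,105)]: H(n,x,y)
H('stone top L',285,114,.043);H('stone top R',353.5,115,.043);H('bot L',288,282,.043);H('bot R',346,283,.043)
H('knob',319.5,69,.073); H('wing tip',317.5,15,.073); H('wing mid',317.5,40,.073); H('wing d',317,35); H('board L',263,40,.019);H('board R',377,40,.019)
H('board L',269,200,.019);H('board R',370,200,.019)
```

```text
s [0.6456 0.0878 0.0421] holder x,y 0.0444 0.0126
s [0.6736 0.0849 0.0426] holder x,y 0.0445 -0.0156
s [ 0.633  -0.0195  0.0425] holder x,y -0.0636 0.014
s [ 0.6645 -0.0226  0.0429] holder x,y -0.0634 -0.0177
bed [0.66   0.1044 0.0182] holder x,y 0.0624 -0.0
stone top L [0.6365 0.0997 0.043 ] holder x,y 0.0553 0.0228
stone top R [0.6838 0.0942 0.043 ] holder x,y 0.0548 -0.0248
bot L [ 0.6222 -0.0288  0.043 ] holder x,y -0.074 0.0238
bot R [ 0.6683 -0.0345  0.043 ] holder x,y -0.0749 -0.0227
knob [0.6627 0.1222 0.073 ] holder x,y 0.0804 -0.0009
wing tip [0.6645 0.1511 0.073 ] holder x,y 0.1094 0.0003
wing mid [0.6632 0.138  0.073 ] holder x,y 0.0962 0.0003
wing d [0.6632 0.1406 0.0731] holder x,y 0.0988 0.0005
board L [0.6247 0.1544 0.019 ] holder x,y 0.1085 0.0402
board R [0.7078 0.1459 0.019 ] holder x,y 0.1087 -0.0433
board L [0.6124 0.0341 0.019 ] holder x,y -0.0124 0.04
board R [0.6949 0.0256 0.019 ] holder x,y -0.0123 -0.0429
```

```bash
python3 -m crank '[30,0.3,0,0,0,-0.02,0.5, 40,0.7,0,0,0,-0.02,0.5, 24,0,0,0,0,0,0.5, 0,0,0,0,0,0,0.5, 0,0,0,0,0,0,0.5]'|head -2
python3 -c "
from h import *
go((.6625,.1228,.052),-3.6)"
```

```text
clock: 17.8
tcp_pos: [0.6596, 0.1235, 0.1248]
t 17.8 tcp [0.6596 0.1235 0.1248] yaw -3.46 shift mm [-0.5  3.1 72.8] w [-0.0025  0.0013  0.0025] F [-0.3 -0.6  0.7] M [-0.06 -0.07 -0.03] grip 42.6 0.0 q [-32.  33.  28.  79. -16.  71.  -6.]
```

```bash
python3 -m crank '[0,0.5,25,0,0,0,0.5, 0,0,25,0,0,0,0.5, 0,0,15,0,0,0,0.5, 0,0,8,0,0,0,0.5, 0,0,0,0,0,0,0.5]'|head -2
python3 -c "
from h import *
go((.6625,.1228,.052),-3.6)"
```

```text
clock: 18.3
tcp_pos: [0.6603, 0.122, 0.0522]
t 18.3 tcp [0.6603 0.122  0.0522] yaw -3.6 shift mm [0.9 2.2 0.2] w [-0.0021  0.0012 -0.    ] F [-0.3 -0.2  0.8] M [-0.03  0.   -0.02] grip 42.9 0.0 q [-31.  37.  26.  83. -17.  64.  -5.]
```

```bash
python3 -m crank '[0.5,1.3,0,0,0,0,0.5, 0,0,0,0,0,0,0.5, 0,0,0,0,0,0,0.3, 0,0,0,0,0,0,0, 0,0,0,0,0,0,0]'|head -2
python3 -m crank '[0,0,0,0,0,0,0, 0,0,0,0,0,0,0, 0,0,0,0,0,0,0, 0,0,0,0,0,0,0, 0,0,0,0,0,0,0]'|head -2
python3 -c "
from h import *
go((.6625,.1228,.052),-3.6)"
```

```text
clock: 18.8
tcp_pos: [0.6624, 0.1236, 0.0542]
clock: 19.3
tcp_pos: [0.6624, 0.1236, 0.0542]
t 19.3 tcp [0.6624 0.1236 0.0542] yaw -3.53 shift mm [-0.8  0.2  2.2] w [ 0.0003 -0.0003  0.0013] F [-3.5 -0.2  6.2] M [-0.11  0.7   0.08] grip 10.6 60.3 q [-31.  37.  26.  83. -17.  64.  -5.]
```

```bash
cat > chk.py <<'E'
import sys
from h import *
s=readout.read_state(); R=s['eef_rot']; y=np.degrees(np.arctan2(R[1,1],R[0,1]))
mz=s['moment'][2]; print(round(s['clock'],2),'yaw',y.round(2),'knob rad',np.radians(y+5.94).round(3),'Mz',mz.round(3),'tcp',np.round(s['tcp_pos'],4),'F',np.round(s['ft_force'],1))
sys.exit(abs(mz)>float(sys.argv[1]))
E
python3 -m crank '[0,0,0,0,0,-0.05,0, 0,0,0,0,0,-0.1,0, 0,0,0,0,0,-0.1,0, 0,0,0,0,0,-0.05,0, 0,0,0,0,0,0,0]'>/dev/null; python3 chk.py .45 &&
python3 -m crank '[0,0,0,0,0,-0.1,0, 0,0,0,0,0,-0.1,0, 0,0,0,0,0,-0.1,0, 0,0,0,0,0,0,0, 0,0,0,0,0,0,0]'>/dev/null; python3 chk.py .45
```

```text
19.8 yaw 13.75 knob rad 0.344 Mz 0.106 tcp [0.6621 0.1235 0.0542] F [-3.3  0.5  5.5]
19.8 yaw 13.75 knob rad 0.344 Mz 0.106 tcp [0.6621 0.1235 0.0542] F [-3.3  0.5  5.5]False
False
```

```bash
sed -i 's/sys.exit(abs(mz)>float(sys.argv\[1\]))/sys.exit(int(abs(mz)>float(sys.argv[1])))/' chk.py
python3 -m crank '[0,0,0,0,0,-0.1,0, 0,0,0,0,0,-0.1,0, 0,0,0,0,0,-0.1,0, 0,0,0,0,0,0,0, 0,0,0,0,0,0,0]'>/dev/null; python3 chk.py .45 &&
python3 -m crank '[0,0,0,0,0,-0.05,0, 0,0,0,0,0,-0.05,0, 0,0,0,0,0,-0.05,0, 0,0,0,0,0,-0.05,0, 0,0,0,0,0,-0.03,0]'>/dev/null; python3 chk.py .45
```

```text
20.3 yaw 30.87 knob rad 0.642 Mz 0.221 tcp [0.6619 0.1235 0.0542] F [-5.5 -0.1  5.9]
20.8 yaw 44.1 knob rad 0.873 Mz -0.198 tcp [0.6618 0.1234 0.0542] F [-5.3  0.2  7.4]
```

```bash
c(){ python3 chk.py .33; }
c && python3 -m crank '[0,0,0,0,0,-0.014,0, 0,0,0,0,0,-0.014,0, 0,0,0,0,0,-0.014,0, 0,0,0,0,0,-0.014,0, 0,0,0,0,0,-0.014,0]'>/dev/null && c && 
python3 -m crank '[0,0,0,0,0,-0.014,0, 0,0,0,0,0,-0.014,0, 0,0,0,0,0,-0.014,0, 0,0,0,0,0,-0.014,0, 0,0,0,0,0,-0.014,0]'>/dev/null && c &&
python3 -m crank '[0,0,0,0,0,-0.014,0, 0,0,0,0,0,-0.014,0, 0,0,0,0,0,-0.014,0, 0,0,0,0,0,-0.014,0, 0,0,0,0,0,-0.014,0]'>/dev/null && c
```

```text
20.8 yaw 44.1 knob rad 0.873 Mz -0.198 tcp [0.6618 0.1234 0.0542] F [-5.3  0.2  7.4]
21.3 yaw 48.03 knob rad 0.942 Mz -0.195 tcp [0.6618 0.1234 0.0542] F [-6.1 -0.4  7.8]
21.8 yaw 52.04 knob rad 1.012 Mz -0.22 tcp [0.6617 0.1234 0.0542] F [-6.1 -1.9  7.4]
22.3 yaw 56.05 knob rad 1.082 Mz -0.214 tcp [0.6617 0.1233 0.0542] F [-6.1 -0.8  8.1]
```

Clean baseline: −0.21 N m. I'll keep going.

```bash
c(){ python3 chk.py .30; }
python3 -m crank '[0,0,0,0,0,-0.014,0, 0,0,0,0,0,-0.014,0, 0,0,0,0,0,-0.014,0, 0,0,0,0,0,-0.014,0, 0,0,0,0,0,-0.014,0]'>/dev/null && c && 
python3 -m crank '[0,0,0,0,0,-0.014,0, 0,0,0,0,0,-0.014,0, 0,0,0,0,0,-0.014,0, 0,0,0,0,0,-0.014,0, 0,0,0,0,0,-0.014,0]'>/dev/null && c &&
python3 -m crank '[0,0,0,0,0,-0.014,0, 0,0,0,0,0,-0.014,0, 0,0,0,0,0,-0.014,0, 0,0,0,0,0,-0.014,0, 0,0,0,0,0,-0.014,0]'>/dev/null && c &&
python3 -m crank '[0,0,0,0,0,-0.014,0, 0,0,0,0,0,-0.014,0, 0,0,0,0,0,-0.014,0, 0,0,0,0,0,-0.014,0, 0,0,0,0,0,-0.014,0]'>/dev/null && c &&
python3 -m crank '[0,0,0,0,0,-0.014,0, 0,0,0,0,0,-0.014,0, 0,0,0,0,0,-0.014,0, 0,0,0,0,0,-0.014,0, 0,0,0,0,0,-0.014,0]'>/dev/null && c &&
python3 -m crank '[0,0,0,0,0,-0.014,0, 0,0,0,0,0,-0.014,0, 0,0,0,0,0,-0.014,0, 0,0,0,0,0,-0.014,0, 0,0,0,0,0,-0.014,0]'>/dev/null && c; python3 -c "
from h import *
print(readout.read_state()['joints'].round(0))"
```

```text
22.8 yaw 60.06 knob rad 1.152 Mz -0.252 tcp [0.6617 0.1233 0.0542] F [-6.8 -1.2  9.2]
23.3 yaw 64.06 knob rad 1.222 Mz -0.219 tcp [0.6616 0.1232 0.0542] F [-6.4 -1.   7.7]
23.8 yaw 68.08 knob rad 1.292 Mz -0.233 tcp [0.6616 0.1232 0.0542] F [-7.1 -1.2  7.8]
24.3 yaw 72.08 knob rad 1.362 Mz -0.248 tcp [0.6616 0.1232 0.0542] F [-6.9 -1.1  8. ]
24.8 yaw 76.08 knob rad 1.431 Mz -0.444 tcp [0.6616 0.1232 0.0542] F [-7.2 -1.   8.4]
[-19.  35.   9.  82.  -6.  63.  67.]
```

```bash
python3 -m crank '[0,0,0,0,0,-0.01,0, 0,0,0,0,0,-0.01,0, 0,0,0,0,0,-0.01,0, 0,0,0,0,0,-0.01,0, 0,0,0,0,0,-0.01,0]'>/dev/null; python3 chk.py 1
```

```text
25.3 yaw 78.92 knob rad 1.481 Mz -0.56 tcp [0.6616 0.1231 0.0542] F [-6.6 -0.8  8.1]
```

```bash
python3 -m crank '[0,0,0,0,0,-0.01,0, 0,0,0,0,0,-0.01,0, 0,0,0,0,0,-0.005,0, 0,0,0,0,0,0,0, 0,0,0,0,0,0,0]'>/dev/null; python3 chk.py 1
```

```text
25.8 yaw 80.32 knob rad 1.505 Mz -0.718 tcp [0.6615 0.1232 0.0542] F [-7.7 -1.2  8.8]
```

```bash
python3 -m crank '[0,0,0,0,0,0,0.5, 0,0,0,0,0,0,0.5, 0,0,0,0,0,0,0.5, 0,0,0,0,0,0,0.5, 0,0,0,0,0,0,0.5]'
python3 -m crank '[0,0,-15,0,0,0,0.5, 0,0,-25,0,0,0,0.5, 0,0,-40,0,0,0,0.5, 0,0,-40,0,0,0,0.5, 0,0,-40,0,0,0,0.5]'|head -2
python3 -m crank '[0,0,-40,0,0,0,0.5, 0,0,-30,0,0,0,0.5, 0,0,0,0,0,0,0.5, 0,0,0,0,0,0,0.5, 0,0,0,0,0,0,0.5]'|head -2
python3 -c "
from h import *
snap('wrist','w5')"
```

```text
clock: 26.3
tcp_pos: [0.6623, 0.1235, 0.0533]
eef_rot: [[-0.986, 0.167, -0.0], [0.167, 0.986, -0.0], [0.0, -0.0, -1.0]]
ft_force: [0.4, 0.2, -0.4]
gripper_width: 0.0429
finger_force: 0.0
clock: 26.8
tcp_pos: [0.6622, 0.1234, 0.2164]
clock: 27.3
tcp_pos: [0.6618, 0.1234, 0.2826]
```

View pics/w5.png

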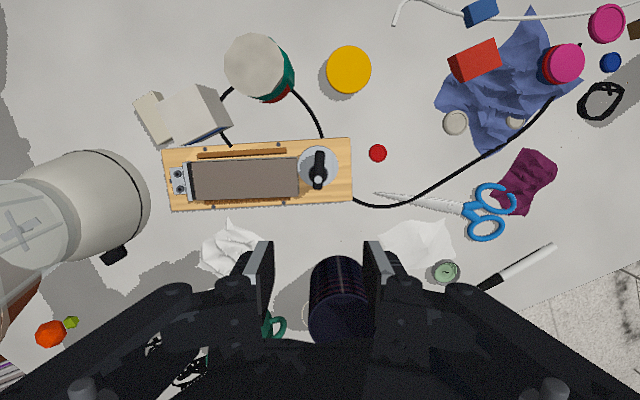

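The stone lies flat between the rails. The disc bears on its end near (300,175), the wing stayed at about 90° to the board, and the other objects look untouched.

```bash
python3 -c "
from cell import close_job
print(close_job())"
```

```text
the job is handed in; nothing more can be done
None
```

The whetstone is mounted dark side up, flat and home against the end stop; I estimate the eccentric's nip at about 16 N from the turning moment before letting go, and the job was handed in at about 27 s with no verdict returned.

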